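Bring the varnished crest rail over the drip tray and still it

TASK

By the red knob on the carriage of the drying rack, draw the freshly varnished crest rail out from under its steady hook and along the rack until it hangs centred over the drip tray. It starts to rock as soon as it comes free: take the rocking out by working the carriage to and fro, never letting it tip much further than at the start, and have it hang there level and still for four seconds; then let go of the knob and leave it so. The varnish is wet, so do not touch the crest rail and let it strike nothing, and leave the varnish can, brush and mallet where they are.

Things in the scene. Friction and masses are not known exactly. Their poses are not given: they have to be found in the camera images.
- rack: Drying rack fixed to the bench: aluminium rail 22 wide, 28 high, centre 290 mm above the bench, along the rack's y, on two grey posts 121 mm behind it (rack +x), at y -250 and +310. Origin on the bench, under the rail. Axes: y along the rail, z up, -x towards the robot (turned by up to 0.18 rad). Nothing on it but the carriage stands higher than 305 mm.
- carriage (a joint): Position (m) of the blue rolling carriage on the rail: 0 at home (rack y = -0.17), growing along the rack's +y to 0.40; rubber end stops at both ends. 0.45 kg; it runs with about 2 N of friction and stays where it is left. It hangs from the rail and cannot lift or turn.
- knob (a point): Centre of the red round knob on top of the carriage, 32 mm across, 32 mm high, upright axis, 332 mm above the bench (316 to 348 mm); the carriage's top plate (46 x 70 mm) is 23 mm below this point. Grip it from above, in any direction, and move it along the rack's y.
- crest: Crest rail, carved brown bar along the rack's y: 462 long, 44 high (scroll ends 68), 26 mm thick, about 0.55 kg, in a steel hanger clamp (0.07 to 0.27 kg, nominally 0.15) at its middle. It rocks freely in the vertical plane of the rail about a brass pin on the carriage, 157 mm under the knob's centre. Origin on the pin; y along the bar, x along the pin, z up when level.
- rock (a joint): Rocking angle (rad) of the crest rail about the pin (+x axis): 0 level, which is its balance; positive when its rack -y end (the dowel end) is down. Centre of mass 16 mm (14 to 19) under the pin; free rocking period about 2.1 s (1.7 to 2.4), almost undamped (halves in about 50 s). It follows rock'' = -w^2 (rock + a/9.81), a = carriage acceleration along +y. Starts at 0.28.
- dowel_tip (a point): Tip of the bare dowel, 12 mm thick, that stands 37 mm out of the crest rail's -y end; 268 mm from the pin along the bar, 12 mm below its y axis. At the start it is caught under the steady hook.
- steady_hook: Steady hook: 12 mm steel bar on the rack's -y post whose end lies across, 105 mm above the bench, at rack y = -0.415, over the dowel, and holds that end of the crest rail down. It is open towards +y: the dowel slips out, at about 0.25 rad, once the carriage is drawn 25 to 30 mm. Origin as that of the rack.
- tray: Drip tray, shallow steel tray fixed on the bench under the rail: 120 (x) by 500 (y) by 16 mm, with a paper liner and a yellow stripe across its middle. Origin under its centre, axes as those of the rack. The crest rail is centred when the pin stands over the stripe: carriage = 0.17 + the tray's rack y.
- varnish: Closed varnish can, 76 mm wide, 95 mm high, standing loose on the robot's side of the rack. Origin under its centre.
- brush: Flat varnish brush lying loose on the bench on the robot's side of the rack, wooden handle, about 30 mm high at most. Origin on the bench.
- mallet: Carver's mallet with dark wooden head and light handle, lying loose on the bench on the robot's side of the rack. Origin on the bench.

How it is judged:
By the outcome, as a careful person would: the job done as asked, in the order asked, and still so for the second after the job is handed in, with the robot touching nothing.
It also fails if it takes over 54 s, if anything falls off the work surface, if the arm or the gripper's body presses on something with over 40 N, if the wrist force passes 120 N, or if a joint passes its speed limit or range.

ROBOT

A 6-joint arm with a two-finger parallel gripper is mounted at the origin on the work surface. World frame = base frame: x ahead of the robot, y to its left, z up, the work surface at z = 0. Lengths are in mm, angles in rad, forces in N, time in s.
With the tool pointing down it reaches from about 400 to 925 mm from the base axis. Payload 12.5 kg.
Tool frame: the origin (TCP) lies midway between the tips of the shut fingers; the grasp point (between the pads) lies 19 mm behind it; z points along the fingers, y is the line along which they close (so a half turn about z gives the same grasp; the last joint's range is limited). The gripper opens to 95 mm and grips with 3 to 60 N. Pads are 20 mm wide; open, the fingers measure 119 mm over their backs; the gripper's body (75 mm by 180 mm) begins 59 mm behind the grasp point.
Start: joints at [-1.391, 0.491, 1.559, -0, 1.092, -0.106], TCP at [176.226, -599.659, 214.661] pointing down, gripper open.
Joint ranges: [-3.1, 3.1], [-0.84, 2.19], [0.05, 2.79], [-1.13, 4.28], [0.06, 2.93], [-2.69, 2.69]. Speed limits (rad/s): [2.22, 2.22, 2.79, 3.14, 3.14, 3.14].

INTERFACE

Orientations are given as [roll, pitch, yaw] about the fixed x, y, z axes, in that order (R = Rz(yaw) Ry(pitch) Rx(roll)).
In Python, from cell import env gives the robot as it stands.
- The arm moves only by the shell command python3 -m inch 'ROWS'. ROWS is JSON, a list of rows, each a list of 7 numbers: the turn, a rotation vector about the tool's x, y, z in rad, then the shift along the tool's x, y, z in cm, then the closure, from -1 (fully open) to 1 (shut). A call has 1 to 20 rows; each row shifts and turns the commanded pose from where the row before left it, along the tool's axes as they then stand; what a row does not reach is not made up. A row lasts 1/8 s, in which the tool goes at most 62.5 mm and 10.7 degrees, less where a joint would pass 70% of its speed; a pose out of reach is approached as far as the arm can. A call with a gripper value outside its range is refused whole. The fingers move at their own pace and stop on an object; the grip force is fixed at half the most. Time passes only in rows, so rows that do not move let the fingers close. It gives the time, the measured TCP pose, the force, the opening and the grip force at its end, in the units of the state.
- env.state(): the state, without advancing time (a new reading comes with each control period).
- env.read_camera(name): name is "scene" or "top" or "wrist"; returns a dict with "img" (480x640x3 uint8, red, green, blue), "depth" (480x640 float32, mm along the optical axis (not along the pixel's ray), 0 where there is no reading), "fx", "fy", "cx", "cy" (pixels), "position" and "orientation" of the camera in the world. Camera axes: x right, y down, z forward; pixel columns grow to the right and rows downward; lengths in mm; the calibration is good to about 2 mm. A picture is of the moment at which its call begins.
- env.job_done(): hands the job in; it is judged then, once.
Trained networks look in a picture, given as the dict that the camera call returned (one of the last four; its "shot" number tells which), for a name from the list of things; names that differ only in an ending like _2 or _b are one class to them, and where a whole thing is asked for, a point or a joint stands for the part that bears it (a point fixed in the world has none). Each returns a list of dicts, best first, with "score" (0 to 1); they miss things now and then, are a little off and sometimes report something else, mostly with a low value. They report only what shows in the picture. A call takes as long as a camera call.
- env.find_in(picture, target): "centre" ([x, y, z] in mm, in the coordinates of the camera as it stood for that picture, good to about 4 mm: the middle of the surface that is visible of it).
- env.trace(picture, target): "mask" (480x640 bool, what is visible of it).
The state is a dict: "t": time; "joints": joint angles; "qvel": joint speeds; "tau": joint torques, N m; "eef_pos": TCP position; "tcp_rot": TCP orientation; "ft_force": force on the tool from outside, world axes, zero at the start; "moment": the same for the moment, N m; "opening": opening from 0.0 (shut) to 1.0 (fully open); "grip_force": force on a finger pad.
Only numpy, scipy, OpenCV 4.12 (cv2) and the standard library are available. Lean on these libraries where they do the work, as an engineer would, in place of code of your own. Each camera call takes 0.05 s, during which the arm holds its last target. There are 200 camera calls.

## Working session

There is one attempt and no reset: what is moved stays moved. The work goes in short steps, Python scripts to look and compute and a shell command to move; the robot and the scene stay as the last step left them, time stands still between calls to the robot, and variables do not carry over. Pictures are saved under pics/ and viewed, at most 10 in all, crops included, and the job is handed in when it is done.

```bash
mkdir -p pics; ls
cat > h.py <<'E'
import numpy as np, cv2
from cell import env
from scipy.spatial.transform import Rotation as R
def w(p,c):
    return R.from_euler('xyz',p['orientation']).apply(c)+np.array(p['position']) 
def save(p,n): cv2.imwrite('pics/'+n+'.png',p['img'][:,:,::-1])
E
python3 - <<'E'
from h import *
s=env.state();print(s['t'],s['eef_pos'],s['tcp_rot'],s['opening'])
for n in ['scene','top']:
    p=env.read_camera(n);save(p,n);print(n,p['position'],p['orientation'],p['fx'],p['cx'],p['cy'])
    for k in ['knob','rack','carriage','crest','dowel_tip','steady_hook','tray','varnish','brush','mallet']:
        try: print(k,[(np.round(w(p,d['centre'])),round(d['score'],2)) for d in env.find_in(p,k)][:2])
        except Exception as e: print(k,e)
print(env.state()['t'])
E
```

```text
pics
0.0 [ 176.18754342 -599.3806353   214.04101103] [-3.14043022e+00 -9.81575424e-05  2.85820555e-01] 0.999323701051934
scene [1395.8593622   132.80873279  898.80043983] [-2.23513425  0.01252401  1.83298172] 498.8234931320255 311.29920281773127 242.67913546766246
knob [(array([609., -85., 201.]), 0.91)]
rack [(array([619.,  24., 203.]), 0.91)]
carriage [(array([611., -91., 201.]), 0.7)]
crest [(array([606., -53., 177.]), 0.77)]
dowel_tip [(array([603., -48., 181.]), 0.95)]
steady_hook [(array([ 729., -281.,  106.]), 0.84)]
tray [(array([581., 183.,   2.]), 0.91)]
varnish [(array([434.,  38.,  35.]), 0.57)]
brush [(array([361., 270.,  19.]), 0.9)]
mallet [(array([ 382., -271.,   22.]), 0.61), (array([359., 272.,  17.]), 0.49)]
top [ 315.05092059 -108.77166826 1433.31611316] [-2.96877797  0.01998856 -1.56018167] 510.50889185986176 322.07859859431795 231.67462472519716
knob [(array([ 592., -100.,  201.]), 0.63)]
rack [(array([600.,  10., 234.]), 0.89)]
carriage [(array([ 595., -106.,  201.]), 0.79)]
crest [(array([ 588., -137.,  166.]), 0.64)]
dowel_tip [(array([ 592., -134.,  168.]), 0.83)]
steady_hook [(array([ 716., -333.,  110.]), 0.93), (array([347., 271.,  15.]), 0.18)]
tray [(array([570., 207.,   5.]), 0.95)]
varnish [(array([404.,  33.,  95.]), 0.74)]
brush [(array([348., 270.,  18.]), 0.69)]
mallet [(array([ 394., -257.,   24.]), 0.95)]
1.1
```

View pics/scene.png

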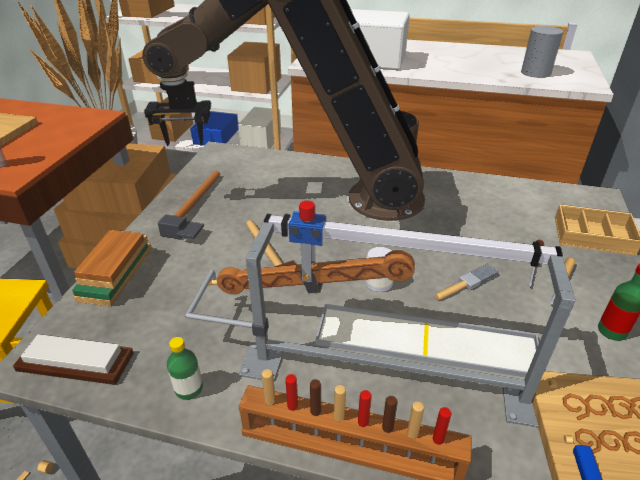

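View pics/top.png

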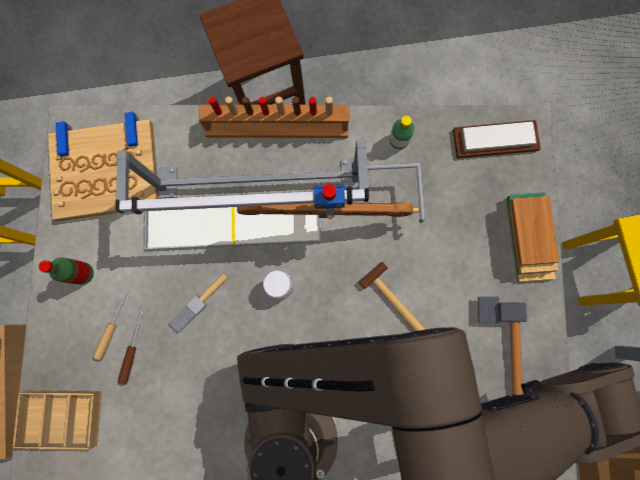

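The scene view shows the red knob at (307,210), the blue carriage at (307,230), and the yellow stripe at (426,340). The top view has the knob at (329,191) and the stripe at (233,225). The rail runs clear, from (120,205) to (365,193).

```bash
cat >> h.py <<'E'
def cloud(p):
    v,u=np.mgrid[:480,:640]; d=p['depth']
    c=np.dstack([(u-p['cx'])/p['fx']*d,(v-p['cy'])/p['fy']*d,d])
    return w(p,c.reshape(-1,3)).reshape(480,640,3)
def hsv(p): return cv2.cvtColor(p['img'],cv2.COLOR_RGB2HSV)
E
python3 - <<'E'
from h import *
rays=[]
st=[]
for n,kb,sb in [('scene',(295,320,198,224),(415,440,315,365)),('top',(318,340,180,200),(225,240,203,248))]:
    p=env.read_camera(n);H=hsv(p);C=cloud(p)
    def box(b):
        m=np.zeros((480,640),bool);m[b[2]:b[3],b[0]:b[1]]=1;return m
    red=box(kb)&((H[...,0]<6)|(H[...,0]>174))&(H[...,1]>150)&(H[...,2]>60)
    q=C[red];print(n,'red',red.sum(),'z pct',np.percentile(q[:,2],[2,50,98]).round(),'med',np.median(q,0).round(1))
    t=q[q[:,2]>np.percentile(q[:,2],98)-5];print(' top ctr',((t.max(0)+t.min(0))/2).round(1),t.mean(0).round(1),len(t))
    vu=np.argwhere(red);ctr=(vu.min(0)+vu.max(0))/2;
    d=w(p,[(ctr[1]-p['cx'])/p['fx'],(ctr[0]-p['cy'])/p['fy'],1])-p['position'];rays.append((np.array(p['position']),d/np.linalg.norm(d)))
    ye=box(sb)&(abs(H[...,0].astype(int)-27)<6)&(H[...,1]>130)
    q=C[ye];print(' stripe',ye.sum(),q.mean(0).round(1),q.min(0).round(),q.max(0).round())
    # rail top
    m=(C[...,2]>290)&(C[...,2]<312)&(C[...,0]>520)&(C[...,0]<680)&(C[...,1]>-60)&(C[...,1]<330)&(H[...,1]<60)
    q=C[m];f=np.polyfit(q[:,1],q[:,0],1);r=q[:,0]-np.polyval(f,q[:,1]);ok=abs(r)<15;f=np.polyfit(q[ok,1],q[ok,0],1)
    print(' rail',m.sum(),'x=%.4f y + %.1f'%tuple(f),'z',np.median(q[:,2]).round(),'yrange',q[:,1].min().round(),q[:,1].max().round())
A=sum(np.eye(3)-np.outer(d,d) for o,d in rays);b=sum((np.eye(3)-np.outer(d,d))@o for o,d in rays);print('tri knob',np.linalg.solve(A,b).round(1))
# crest cloud angle from scene
p=env.read_camera('scene');m=env.trace(p,'tray')[0]['mask'];q=cloud(p)[m];q=q[q[:,2]<25];print('tray',cv2.minAreaRect(q[:,:2].astype(np.float32)))
p=env.read_camera('top');m=env.trace(p,'tray')[0]['mask'];q=cloud(p)[m];q=q[q[:,2]<25];print('tray',cv2.minAreaRect(q[:,:2].astype(np.float32)))
print(env.state()['t'])
E
```

```text
scene red 273 z pct [317. 340. 348.] med [608.3 -95.7 339.6]
 top ctr [600.3 -97.5 345.9] [600.8 -97.3 346.3] 113
 stripe 136 [582.2 177.5   4.7] [528. 171.   1.] [638. 184.  14.]
 rail 2311 x=-0.0526 y + 597.7 z 302.0 yrange -60.0 330.0
top red 173 z pct [324. 346. 350.] med [594.4 -99.2 346.2]
 top ctr [597.2 -99.2 348.6] [597.3 -99.  347.8] 102
 stripe 103 [576.  174.4  19.3] [ 315. -109.   -2.] [ 635.  183. 1433.]
 rail 1784 x=-0.0537 y + 590.7 z 303.0 yrange -60.0 330.0
tri knob [598.1 -98.3 330.9]Traceback (most recent call last):
  File "<stdin>", line 21, in <module>
IndexError: list index out of range
```

```bash
python3 -m inch '[[0,0,0.1165,0,0,-3.3,-1],[0,0,0.1165,0,0,-3.3,-1],[0,0,0,3.2,-3.41,-1,-1],[0,0,0,3.2,-3.41,-1,-1],[0,0,0,3.2,-3.41,-1,-1],[0,0,0,3.2,-3.41,-1,-1],[0,0,0,3.2,-3.41,-1,-1],[0,0,0,3.2,-3.41,-1,-1],[0,0,0,3.2,-3.41,-1,-1],[0,0,0,3.2,-3.41,-1,-1],[0,0,0,3.2,-3.41,-1,-1],[0,0,0,3.2,-3.41,-1,-1],[0,0,0,3.2,-3.41,-1,-1],[0,0,0,3.2,-3.41,-1,-1],[0,0,0,3.2,-3.41,-1,-1],[0,0,0,3.2,-3.41,-1,-1],[0,0,0,0,0,0,-1]]'
cat >> h.py <<'E'
PSI=0.053; KN=np.array([598.5,-98.3])
def rock(p, yc=None):
    """rock angle from brown cloud in the rail plane; coordinates along rack from knob start"""
    H=hsv(p);C=cloud(p);d=C[...,:2]-KN
    s=-d[...,0]*np.sin(PSI)+d[...,1]*np.cos(PSI); x=d[...,0]*np.cos(PSI)+d[...,1]*np.sin(PSI)
    m=(abs(x)<30)&(C[...,2]>60)&(C[...,2]<270)&(H[...,0]<16)&(H[...,1]>80)&(s>-250)&(s<650)
    n,l,st,_=cv2.connectedComponentsWithStats(cv2.morphologyEx(m.astype(np.uint8),cv2.MORPH_CLOSE,np.ones((15,15))))
    m&=l==1+np.argmax(st[1:,4])
    a,z=s[m],C[...,2][m]
    bl=(abs(H[...,0].astype(int)-110)<10)&(H[...,1]>130)&(abs(x)<60)&(C[...,2]>240)&(C[...,2]<330)&(s>-100)&(s<500)
    for i in range(3):
        f=np.polyfit(a,z,1);k=abs(z-np.polyval(f,a))<30;a,z=a[k],z[k]
    return np.arctan(f[0]),(a.min()+a.max())/2,m.sum(),np.median(s[bl]) if bl.any() else np.nan
E
python3 - <<'E'
from h import *
p=env.read_camera('wrist');save(p,'w1')
print(p['position'],[(w(p,d['centre']).round(1),d['score']) for d in env.find_in(p,'knob')])
H=hsv(p);C=cloud(p);red=((H[...,0]<6)|(H[...,0]>174))&(H[...,1]>150)&(H[...,2]>60)&(C[...,2]>340)&(C[...,2]<356)
q=C[red];print(red.sum(),((q.max(0)+q.min(0))/2).round(1),q.mean(0).round(1),np.median(q,0).round(1))
for n in ['scene','top']: print(n,rock(env.read_camera(n)))
p=env.read_camera('wrist'); print(env.state()['t'],env.state()['eef_pos'])
m=((C[...,2]>290)&(C[...,2]<312)&(C[...,0]>540)&(C[...,0]<660)&(H[...,1]<60));q=C[m]
if m.sum()>50: print('rail',m.sum(),np.polyfit(q[:,1],q[:,0],1),q[:,1].min(),q[:,1].max())
E
```

```text
t: 3.42
eef_pos: [599.8, -97.1, 420.6]
tcp_rot: [-3.142, -0.0, 0.056]
ft_force: [-0.6, 0.2, -0.1]
opening: 1.0
grip_force: 0.0
[673.5624054  -93.31502818 590.23450596] [(array([605.8, -93.6, 237.6]), 0.66), (array([609.3, -98.3, 295.5]), 0.4)]
1687 [597.3 -99.5 344.9] [598.6 -99.5 347.2] [598.6 -99.5 347.4]
scene (np.float64(0.2755126404406093), np.float64(3.8134938956933127), np.int64(3735), np.float64(2.1002903324506255))
top (np.float64(0.21689113815293237), np.float64(-132.65228774183353), np.int64(790), np.float64(-24.275740165390978))
3.675 [ 597.82924669 -100.08787156  420.57309094]
rail 13369 [-1.16871318e-01  5.96798887e+02] -189.56048165892372 148.17549177745337
```

View pics/w1.png

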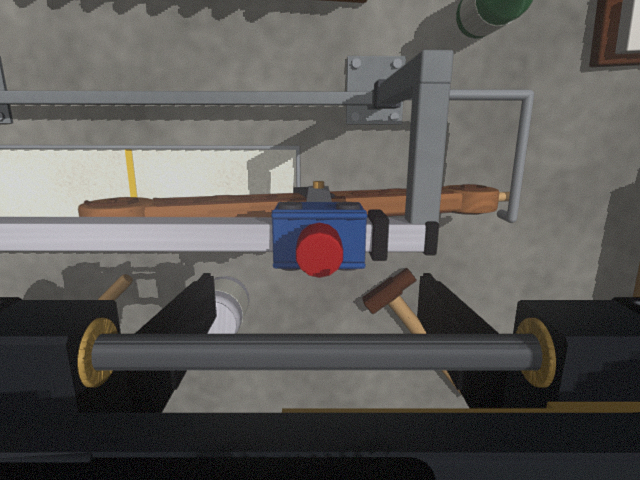

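The wrist view shows the knob at (320,250), midway between the fingers, with nothing in the way. Next I descend and grip it.

```bash
python3 -m inch '[[0,0,0,0,0,3,-1],[0,0,0,0,0,3,-1],[0,0,0,0,0,2.5,-1],[0,0,0,0,0,1.7,-1],[0,0,0,0,0,0,1],[0,0,0,0,0,0,1],[0,0,0,0,0,0,1],[0,0,0,0,0,0,1],[0,0,0,0,0,0,1]]'
cat > sim.py <<'E'
import numpy as np
from scipy.optimize import minimize
# x: mm displacement rows of 1/8 s, hook until x=.0275, release at .25
def run(rows,w,lag=0.05,T=4.5,dt=0.0025):
    n=int(T/dt);t=np.arange(n)*dt
    c=np.interp(t,np.arange(len(rows)+1)*.125,np.r_[0,np.cumsum(rows)])
    x=np.empty(n);xx=0
    for i in range(n): xx+=(c[i]-xx)*dt/lag; x[i]=xx
    a=np.gradient(np.gradient(x,dt),dt)
    th,om=.28,0.;free=False;out=[]
    for i in range(n):
        if not free:
            th=.28-.03*x[i]/.0275
            if x[i]>=.0275: free=True; om=0
        if free: om+=-w*w*(th+a[i]/9.81)*dt; th+=om*dt
        out.append(th)
    return t,x,np.array(out),np.hypot(th,om/w)
if __name__=='__main__':
    N=18;tg=.276
    def cost(r):
        r=r/100;J=0
        for T,k in[(1.8,.5),(2.05,1),(2.3,.5)]:
            t,x,th,res=run(r,2*np.pi/T,dt=.01);J+=k*res**2*100+2000*np.sum(np.maximum(abs(th)-.24,0)[t>.6]**2)
        x=np.cumsum(r);return J+1e3*np.sum(np.maximum(x-.36,0)**2)+300*(x[-1]-tg)**2*100+.5*np.sum(np.diff(np.r_[0,r,0])**2)*100
    r0=np.full(N,100*tg/N)
    o=minimize(cost,r0,method='L-BFGS-B',bounds=[(1,2)]*2+[(-4.,4.)]*(N-2))
    print(o.fun,np.round(o.x,1),o.x.sum())
    for T in(1.7,1.8,2.05,2.2,2.4):
        t,x,th,res=run(np.round(o.x,1)/100,2*np.pi/T);print(T,res.round(3),th.min().round(3),th[t>.4].max().round(3),x.max().round(3),th[::60].round(2))
E
python3 sim.py
```

```text
t: 4.8
eef_pos: [598.4, -99.3, 318.9]
tcp_rot: [3.141, -0.0, 0.053]
ft_force: [0.5, -0.7, -1.0]
opening: 0.531
grip_force: 0.0
1.9257429442819631 [ 2.   2.   4.   4.   4.   3.6  1.2 -1.  -2.2 -2.1 -1.2 -0.1  0.9  1.7
  2.2  2.8  3.2  2.8] 27.59286705971607
1.7 0.203 -0.213 0.203 0.278 [ 0.28  0.26  0.23  0.13 -0.02 -0.15 -0.21 -0.17 -0.05  0.08  0.16  0.18
  0.13  0.02 -0.09 -0.19 -0.19 -0.12 -0.02  0.09  0.17  0.2   0.17  0.09
 -0.02 -0.12 -0.19 -0.2  -0.15 -0.05]
1.8 0.119 -0.199 0.178 0.278 [ 0.28  0.26  0.23  0.14  0.01 -0.13 -0.2  -0.18 -0.09  0.01  0.1   0.14
  0.13  0.07 -0.01 -0.09 -0.12 -0.1  -0.06  0.    0.06  0.1   0.12  0.1
  0.06 -0.   -0.06 -0.1  -0.12 -0.1 ]
2.05 0.044 -0.171 0.194 0.278 [ 0.28  0.26  0.24  0.17  0.06 -0.06 -0.15 -0.17 -0.15 -0.09 -0.03  0.02
  0.06  0.07  0.07  0.05  0.04  0.04  0.03  0.01 -0.01 -0.03 -0.04 -0.04
 -0.04 -0.02 -0.    0.02  0.03  0.04]
2.2 0.104 -0.158 0.201 0.278 [ 0.28  0.26  0.24  0.18  0.08 -0.03 -0.12 -0.15 -0.15 -0.13 -0.09 -0.05
 -0.01  0.03  0.05  0.07  0.09  0.1   0.1   0.08  0.04 -0.   -0.05 -0.08
 -0.1  -0.1  -0.09 -0.05 -0.01  0.03]
2.4 0.16 -0.16 0.209 0.278 [ 0.28  0.26  0.24  0.19  0.1   0.01 -0.08 -0.13 -0.15 -0.15 -0.13 -0.11
 -0.08 -0.04 -0.    0.04  0.09  0.13  0.16  0.16  0.13  0.09  0.03 -0.03
 -0.09 -0.13 -0.16 -0.16 -0.13 -0.09]
```

```bash
python3 -m inch '[[0,0,0,0,0,0,1],[0,0,0,0,0,0,1],[0,0,0,0,0,0,1],[0,0,0,0,0,0,1],[0,0,0,0,0,0,1]]'
```

```text
t: 5.42
eef_pos: [598.4, -98.6, 318.6]
tcp_rot: [-3.141, 0.0, 0.053]
ft_force: [0.1, 6.1, 1.0]
opening: 0.329
grip_force: 30.0
```

```bash
python3 -m inch '[[0,0,0,0,-2,0,1],[0,0,0,0,-2,0,1],[0,0,0,0,-4,0,1],[0,0,0,0,-4,0,1],[0,0,0,0,-4,0,1],[0,0,0,0,-3.6,0,1],[0,0,0,0,-1.2,0,1],[0,0,0,0,1,0,1],[0,0,0,0,2.2,0,1],[0,0,0,0,2.1,0,1],[0,0,0,0,1.2,0,1],[0,0,0,0,0.1,0,1],[0,0,0,0,-0.9,0,1],[0,0,0,0,-1.7,0,1],[0,0,0,0,-2.2,0,1],[0,0,0,0,-2.8,0,1],[0,0,0,0,-3.2,0,1],[0,0,0,0,-2.8,0,1]]'
cat > meas.py <<'E'
from h import *
import sys
from scipy.optimize import curve_fit
n=int(sys.argv[1]);D=[]
for i in range(n):
    t=env.state()['t'];p=env.read_camera('scene')
    if i==0: save(p,'m%d'%(t*100))
    r=rock(p);e=env.state();D.append((t,r[0],r[1],r[3],e['eef_pos'][0],e['eef_pos'][1],e['ft_force'][1]))
D=np.array(D);np.save('d.npy',D);t=D[:,0]-D[-1,0]-.05   # t=0: now
print(D[::4].round(3));tn=env.state()['t']
k=t>t[0]+.12
f=lambda t,a,b,w,c:a*np.cos(w*t)+b*np.sin(w*t)+c
P,cv=curve_fit(f,t[k],D[k,1],[.05,.05,float(sys.argv[2]),0])
print('now',tn,'th=%.4f om/w=%.4f w=%.3f c=%.4f'%tuple(P),'sd',np.sqrt(np.diag(cv)).round(4),'rms',np.std(D[k,1]-f(t[k],*P)).round(4),'amp',np.hypot(P[0],P[1]))
e=D[-10:,4:6].mean(0)-KN; print('s mm',-e[0]*np.sin(PSI)+e[1]*np.cos(PSI))
E
python3 meas.py 36 3.0
```

```text
t: 7.68
eef_pos: [583.3, 181.0, 318.6]
tcp_rot: [-3.141, -0.0, 0.054]
ft_force: [2.5, -2.8, 0.8]
opening: 0.33
grip_force: 30.0
[[ 7.67500e+00  1.12000e-01  2.79208e+02  2.77047e+02  5.83192e+02
   1.84195e+02  6.20200e+00]
 [ 7.87500e+00  8.40000e-02  2.80253e+02  2.78628e+02  5.83448e+02
   1.79804e+02  2.21200e+00]
 [ 8.07500e+00  3.30000e-02  2.77731e+02  2.76148e+02  5.83509e+02
   1.78283e+02  1.40300e+00]
 [ 8.27500e+00 -2.70000e-02  2.76134e+02  2.75644e+02  5.83539e+02
   1.78083e+02  5.91000e-01]
 [ 8.47500e+00 -7.90000e-02  2.75247e+02  2.75689e+02  5.83545e+02
   1.78104e+02  4.49000e-01]
 [ 8.67500e+00 -1.05000e-01  2.74840e+02  2.75614e+02  5.83544e+02
   1.78094e+02 -1.31200e+00]
 [ 8.87500e+00 -9.90000e-02  2.75050e+02  2.75588e+02  5.83562e+02
   1.78115e+02 -6.23000e-01]
 [ 9.07500e+00 -6.10000e-02  2.76106e+02  2.75705e+02  5.83561e+02
   1.78092e+02  3.05000e-01]
 [ 9.27500e+00 -4.00000e-03  2.76275e+02  2.75744e+02  5.83540e+02
   1.78104e+02 -1.09900e+00]]
now 9.475 th=0.0532 om/w=0.0946 w=2.820 c=0.0016 sd [0.0004 0.0006 0.0077 0.0004] rms 0.0004 amp 0.10854461824279425
s mm 276.8074432587395
```

```bash
cat > plan.py <<'E'
import numpy as np,sys
from scipy.optimize import minimize
th0,q0,w,ds,lag,N=map(float,sys.argv[1:]);N=int(N)  # ds: net shift mm
g=9.81;dt=.0025
def run(r,th=0.,q=0.):
    n=int((N*.125+.6)/dt);t=np.arange(n)*dt
    c=np.interp(t,np.arange(N+1)*.125,np.r_[0,np.cumsum(r)])/1000
    x=0.;y=g/w**2*th;vy=g/w**2*q*w;o=[]
    for i in range(n):
        x+=(c[i]-x)*dt/lag; vy+=w*w*(x-y)*dt;y+=vy*dt;o.append((y-x)*w*w/g)
    return np.array([o[-1],vy*w/g]),np.array(o)
b,_=run(np.zeros(N),th0,q0)
A=np.array([run(e)[0] for e in np.eye(N)]).T
A=np.vstack([A*1000,np.ones(N)]);bb=np.r_[-b*1000,ds]
Dm=np.diff(np.vstack([np.zeros(N),np.eye(N),np.zeros(N)]),axis=0)
M=Dm.T@Dm+.02*np.eye(N);Mi=np.linalg.inv(M)
r=Mi@A.T@np.linalg.solve(A@Mi@A.T,bb)
r=np.round(r);r[np.argmax(abs(r))]+=ds-r.sum()
e,o=run(r,th0,q0);print('tool y cm',(-r/10).round(1).tolist(),'sum',r.sum(),'cum',np.cumsum(r).min(),np.cumsum(r).max(),'res',e.round(4),'th',o.min().round(3),o.max().round(3))
E
python3 plan.py 0.0532 0.0946 2.82 0 0.03 14
```

```text
tool y cm [-0.6, -1.2, -1.5, -1.6, -1.5, -1.1, -0.6, 0.1, 0.8, 1.3, 1.7, 1.8, 1.5, 0.9] sum 0.0 cum 0.0 81.0 res [0.001  0.0004] th -0.037 0.091
```

```bash
python3 -m inch '[[0,0,0,0,-0.6,0,1],[0,0,0,0,-1.2,0,1],[0,0,0,0,-1.5,0,1],[0,0,0,0,-1.6,0,1],[0,0,0,0,-1.5,0,1],[0,0,0,0,-1.1,0,1],[0,0,0,0,-0.6,0,1],[0,0,0,0,0.1,0,1],[0,0,0,0,0.8,0,1],[0,0,0,0,1.3,0,1],[0,0,0,0,1.7,0,1],[0,0,0,0,1.8,0,1],[0,0,0,0,1.5,0,1],[0,0,0,0,0.9,0,1],[0,0,0,0,0,0,1],[0,0,0,0,0,0,1]]'
python3 meas.py 40 2.82
```

```text
t: 11.48
eef_pos: [583.6, 177.7, 318.6]
tcp_rot: [3.141, 0.001, 0.052]
ft_force: [-5.6, -2.0, 2.0]
opening: 0.33
grip_force: 30.0
[[ 1.14750e+01 -8.00000e-03  2.76390e+02  2.75328e+02  5.83543e+02
   1.77738e+02 -2.38900e+00]
 [ 1.16750e+01 -6.00000e-03  2.76590e+02  2.75389e+02  5.83572e+02
   1.77799e+02 -1.98500e+00]
 [ 1.18750e+01 -2.00000e-03  2.76117e+02  2.75462e+02  5.83539e+02
   1.77817e+02 -1.72500e+00]
 [ 1.20750e+01  4.00000e-03  2.76333e+02  2.75517e+02  5.83584e+02
   1.77856e+02 -2.16800e+00]
 [ 1.22750e+01  1.00000e-02  2.76118e+02  2.75405e+02  5.83576e+02
   1.77807e+02 -2.62500e+00]
 [ 1.24750e+01  1.30000e-02  2.76195e+02  2.75463e+02  5.83544e+02
   1.77818e+02 -2.84200e+00]
 [ 1.26750e+01  1.40000e-02  2.76494e+02  2.75514e+02  5.83563e+02
   1.77811e+02 -1.25900e+00]
 [ 1.28750e+01  1.10000e-02  2.76704e+02  2.75417e+02  5.83568e+02
   1.77795e+02 -2.47100e+00]
 [ 1.30750e+01  7.00000e-03  2.76530e+02  2.75546e+02  5.83548e+02
   1.77847e+02 -1.90500e+00]
 [ 1.32750e+01  0.00000e+00  2.76668e+02  2.75654e+02  5.83574e+02
   1.77829e+02 -2.04000e+00]]
now 13.475 th=-0.0083 om/w=-0.0073 w=2.802 c=0.0033 sd [0.0002 0.0005 0.0495 0.0002] rms 0.0003 amp 0.011057036683733226
s mm 276.53083089849406
```

```bash
python3 - <<'E'
from h import *
u=np.array([-np.sin(PSI),np.cos(PSI)])
p=env.read_camera('scene');H=hsv(p);C=cloud(p);save(p,'s2')
s=(C[...,:2]-KN)@u
ye=(abs(H[...,0].astype(int)-27)<6)&(H[...,1]>130)&(abs(s-276)<40)&(C[...,2]<25)&(abs(C[...,0]-583)<62)
br=(H[...,0]<16)&(H[...,1]>80)&(abs(C[...,0]-583)<40)&(C[...,2]>130)&(C[...,2]<220)&(s>-50)&(s<600)
print('stripe',ye.sum(),s[ye].mean(),'crest span incl dowel',np.percentile(s[br],[.3,99.7]),br.sum())
red=((H[...,0]<6)|(H[...,0]>174))&(H[...,1]>150)&(C[...,2]>310)&(C[...,2]<352)&(abs(s-276)<40)
print('knob',red.sum(),s[red].mean())
print(env.state()['t'])
E
python3 - <<'E'
import numpy as np
a,b,w,dt=-.0083,-.0073,2.82,.05
print(a*np.cos(w*dt)+b*np.sin(w*dt),-a*np.sin(w*dt)+b*np.cos(w*dt))
E
```

```text
stripe 140 276.3301023733771 crest span incl dowel [ 49.37878611 503.3628329 ] 4717
knob 319 276.5175807180647
13.525
-0.009243523254648525 -0.006061128429654989
```

View pics/s2.png

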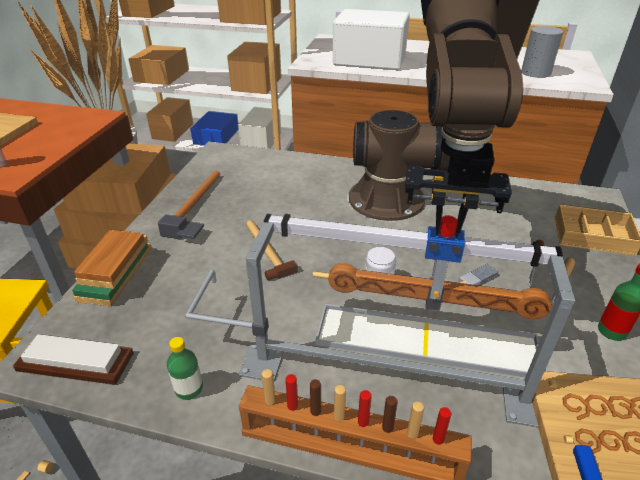

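The crest rail hangs free and almost level, with its pin at (436,296) above the stripe at (426,340). The knob (276.5) and the stripe (276.3) agree along the rack. One small correction follows.

```bash
sed -i 's/r=np.round(r);/r=np.round(r,1);/;s/(-r\/10).round(1)/(-r\/10).round(2)/' plan.py; python3 plan.py -0.0092 -0.0061 2.82 0 0.03 12
```

```text
tool y cm [0.12, 0.19, 0.21, 0.18, 0.11, 0.03, -0.06, -0.13, -0.18, -0.2, -0.17, -0.1] sum 6.661338147750939e-16 cum -8.4 -1.1102230246251565e-15 res [-0. -0.] th -0.01 0.004
```

```bash
python3 -m inch '[[0,0,0,0,0.12,0,1],[0,0,0,0,0.19,0,1],[0,0,0,0,0.21,0,1],[0,0,0,0,0.18,0,1],[0,0,0,0,0.11,0,1],[0,0,0,0,0.03,0,1],[0,0,0,0,-0.06,0,1],[0,0,0,0,-0.13,0,1],[0,0,0,0,-0.18,0,1],[0,0,0,0,-0.2,0,1],[0,0,0,0,-0.17,0,1],[0,0,0,0,-0.1,0,1],[0,0,0,0,0,0,1]]'
python3 meas.py 36 2.82 | tail -3
```

```text
t: 15.15
eef_pos: [583.6, 178.0, 318.6]
tcp_rot: [3.141, 0.001, 0.053]
ft_force: [-5.8, -1.5, 2.8]
opening: 0.332
grip_force: 30.0
   1.78036e+02 -1.07000e+00]]
now 16.95 th=0.0002 om/w=0.0005 w=3.113 c=0.0032 sd [2.0e-04 2.0e-04 6.6e-01 1.0e-04] rms 0.0003 amp 0.0005455444616624636
s mm 276.71816050146845
```

Rocking is down to 0.0005 rad. I'll hold for over four seconds, then let go.

```bash
python3 -m inch '[[0,0,0,0,0,0,1],[0,0,0,0,0,0,1],[0,0,0,0,0,0,1],[0,0,0,0,0,0,1],[0,0,0,0,0,0,1],[0,0,0,0,0,0,1],[0,0,0,0,0,0,1],[0,0,0,0,0,0,1],[0,0,0,0,0,0,1],[0,0,0,0,0,0,1],[0,0,0,0,0,0,1],[0,0,0,0,0,0,1],[0,0,0,0,0,0,1],[0,0,0,0,0,0,1],[0,0,0,0,0,0,1],[0,0,0,0,0,0,1],[0,0,0,0,0,0,1],[0,0,0,0,0,0,1],[0,0,0,0,0,0,1],[0,0,0,0,0,0,1]]' | head -1
python3 -m inch '[[0,0,0,0,0,0,1],[0,0,0,0,0,0,1],[0,0,0,0,0,0,1],[0,0,0,0,0,0,1],[0,0,0,0,0,0,1],[0,0,0,0,0,0,1],[0,0,0,0,0,0,1],[0,0,0,0,0,0,1]]' | head -1
python3 meas.py 8 2.82 | head -3
python3 -m inch '[[0,0,0,0,0,0,-1],[0,0,0,0,0,0,-1],[0,0,0,0,0,0,-1],[0,0,0,0,0,0,-1],[0,0,0,0,0,0,-1],[0,0,0,0,0,0,-1]]'
```

```text
t: 19.45
t: 20.45
[[ 2.04500e+01  3.00000e-03  2.76100e+02  2.75528e+02  5.83525e+02
   1.78020e+02 -8.74000e-01]
 [ 2.06500e+01  2.00000e-03  2.76243e+02  2.75452e+02  5.83572e+02
t: 21.6
eef_pos: [583.7, 178.3, 318.6]
tcp_rot: [3.141, -0.0, 0.053]
ft_force: [0.0, -0.5, 0.3]
opening: 0.903
grip_force: 0.0
```

```bash
python3 -m inch '[[0,0,0,0,0,-1,-1],[0,0,0,0,0,-2,-1],[0,0,0,0,0,-3,-1],[0,0,0,0,0,-3,-1],[0,0,0,0,0,-2,-1],[0,0,0,0,0,-1,-1],[0,0,0,0,0,0,-1],[0,0,0,0,0,0,-1]]'
python3 meas.py 24 2.82; cp pics/$(ls -t pics|head -1) pics/end.png
```

```text
t: 22.6
eef_pos: [583.6, 178.3, 437.7]
tcp_rot: [3.141, 0.001, 0.053]
ft_force: [0.8, -0.9, -0.3]
opening: 0.998
grip_force: 0.0
[[ 2.26000e+01  3.00000e-03  2.76445e+02  2.75345e+02  5.83618e+02
   1.78320e+02 -6.87000e-01]
 [ 2.28000e+01  3.00000e-03  2.76221e+02  2.75468e+02  5.83715e+02
   1.78347e+02  3.42000e-01]
 [ 2.30000e+01  3.00000e-03  2.75958e+02  2.75387e+02  5.83737e+02
   1.78340e+02 -4.35000e-01]
 [ 2.32000e+01  3.00000e-03  2.76023e+02  2.75446e+02  5.83739e+02
   1.78350e+02 -1.55000e-01]
 [ 2.34000e+01  3.00000e-03  2.76237e+02  2.75568e+02  5.83735e+02
   1.78345e+02  8.60000e-02]
 [ 2.36000e+01  3.00000e-03  2.76292e+02  2.75428e+02  5.83720e+02
   1.78360e+02 -9.26000e-01]]
now 23.8 th=0.0001 om/w=-0.0003 w=6.452 c=0.0028 sd [2.0000e-04 1.0000e-04 1.1609e+00 1.0000e-04] rms 0.0003 amp 0.00027083364516545833
s mm 277.0439044392854
```

View pics/end.png

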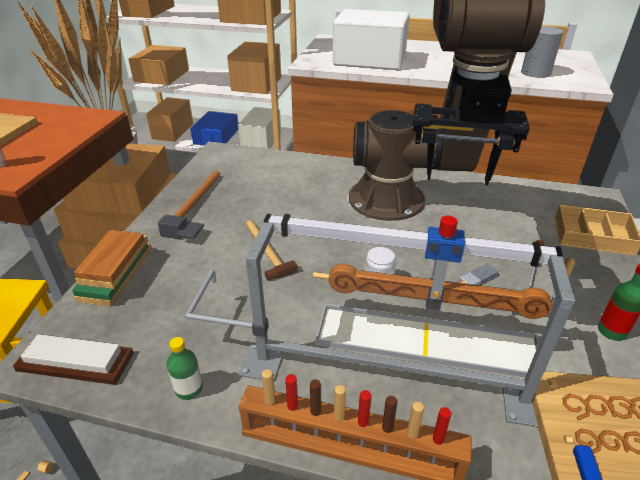

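The gripper is clear above the knob (448,224). The crest rail hangs level and still over the stripe, and the can, brush and mallet are where they were.

```bash
python3 -c "
from cell import env
print(env.job_done())"
```

```text
the job is handed in; nothing more can be done
None
```

The crest rail now hangs centred over the drip tray (about 1 mm off the stripe by camera), level and still to within about 0.003 rad; I held it for over four seconds, then released the knob and handed the job in at about 24 s.

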